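# Return three swapped solvent bottles to their own spill trays

## Task

The round bottle, the square bottle and the oblong can each stand in another one's spill tray. Put each upright in the middle of the tray of its own shape, the square bottle and the oblong can lined up with the sides of their trays (the can's long side along the tray's long side), parking on the empty cork mat as needed. Never stand a bottle on the bare bench, do not drop or tip any, and leave the beaker and the vial rack where they are.

Things in the scene. Friction and masses are not known exactly. Their poses are not given: they have to be found in the camera images.
- round_bottle_center (a point): The round bottle of brown (amber) glass with a black cap. Loose, standing upright, 86 mm tall in all, 120 to 320 g, rigid. This point is on its upright axis half-way up, 43 mm above its underside; z up. Body 58 mm in diameter from the foot up to 64 mm above it, then a shoulder up to a cap 33 mm in diameter. Grasp it by the body.
- square_bottle_center (a point): The square bottle of white plastic with a grey cap. Loose, standing upright, 86 mm tall in all, 120 to 320 g, rigid. This point is on its upright axis half-way up, 43 mm above its underside; z up. Body 52 x 52 mm along its x and y axes, from the foot up to 64 mm above it, then a shoulder up to a cap 33 mm in diameter.
- oblong_can_center (a point): The oblong solvent can of bare metal with a black screw cap. Loose, standing upright, 86 mm tall in all, 120 to 320 g, rigid. This point is on its upright axis half-way up, 43 mm above its underside; z up. Body 40 mm along its x axis and 76 mm along its y axis, from the foot up to 72 mm above it; the cap, 25 mm in diameter, sits 18 mm off the centre towards +y. Grasp it across the 40 mm.
- round_tray: The round spill tray, grey plastic, fixed to the bench: 124 mm outside diameter, rim 15 mm high, wall 6 mm. Origin at the centre of its underside, on the bench; its inner floor is 6 mm above the bench.
- square_tray: The square spill tray, grey plastic, fixed to the bench: 108 x 108 mm outside along its x and y axes, rim 15 mm high, wall 6 mm. Origin at the centre of its underside, on the bench; its inner floor is 6 mm above the bench.
- oblong_tray: The oblong spill tray, grey plastic, fixed to the bench: outside 92 mm along its x axis and 128 mm along its y axis, rim 15 mm high, wall 6 mm. Origin at the centre of its underside, on the bench; its inner floor is 6 mm above the bench.
- cork_mat: A flat cork mat, 120 x 120 mm and 6 mm thick, fixed to the bench, empty at the start: the free spot for parking a bottle. Origin at the centre of its underside, on the bench, whose dark green top is at height 0.
- beaker: Bystander: an empty glass beaker, 66 mm in diameter and 85 mm tall, loose. Origin at the centre of its underside.
- vial_rack: Bystander: a low white rack holding two rows of five small brown sample vials, 60 mm along its x axis, 140 mm along its y axis, 53 mm high, loose. Origin at the centre of its underside.
Mind the look-alikes: they are no part of the job. Leave any red look-alike of the part that bears oblong_can_center alone.

How it is judged:
At the end, for the whole second after the job is handed in: Each bottle stands upright (0.1 rad), released and at rest, on the floor of the tray of its own shape, within 12 mm of its centre; the square bottle is parallel to its tray's sides (any way round) and the can's long side to its tray's long side (either way), within 0.2 rad (horizontal distance between round_bottle_center and round_tray below 0.012 m and z of round_bottle_center in the frame of round_tray below 0.053 m and angle between each of round_bottle_center, square_bottle_center, oblong_can_center's own z axis and vertical below 0.1 rad and linear speed of each of round_bottle, square_bottle, oblong_can below 0.02 m/s and horizontal distance between square_bottle_center and square_tray below 0.012 m and z of square_bottle_center in the frame of square_tray below 0.053 m and horizontal distance between oblong_can_center and oblong_tray below 0.012 m and z of oblong_can_center in the frame of oblong_tray below 0.053 m and (angle between the x axis of square_bottle_center and the x axis of square_tray, either way round below 0.2 rad or angle between the x axis of square_bottle_center and the y axis of square_tray, either way round below 0.2 rad) and angle between the y axis of oblong_can_center and the y axis of oblong_tray, either way round below 0.2 rad); the robot touches nothing.
It fails at once if a bottle or the can is tipped over (angle between any of round_bottle_center, square_bottle_center, oblong_can_center's own z axis and vertical above 0.6 rad).
It fails at once if a bottle or the can is put on the bare bench (its centre below 46 mm) (height (world z) of any of round_bottle_center, square_bottle_center, oblong_can_center below 0.046 m).
It fails at once if a bottle or the can is dropped (falls freely by more than about 25 mm) ((contact force between round_bottle and the fingers below 0.05 N and linear speed of round_bottle above 0.7 m/s) or (contact force between square_bottle and the fingers below 0.05 N and linear speed of square_bottle above 0.7 m/s) or (contact force between oblong_can and the fingers below 0.05 N and linear speed of oblong_can above 0.7 m/s)).
It fails at once if the beaker is moved by more than 20 mm or tipped (distance of beaker from where it was at the start of the episode above 0.02 m or angle between beaker's own z axis and vertical above 0.4 rad).
It fails at once if the vial rack is moved by more than 20 mm or tipped (distance of vial_rack from where it was at the start of the episode above 0.02 m or angle between vial_rack's own z axis and vertical above 0.4 rad).
It also fails if it takes over 122 s, if anything falls off the work surface, if the arm or the gripper's body presses on something with over 40 N, if the wrist force passes 120 N, or if a joint passes its speed limit or range.

## Robot

A 6-joint arm with a two-finger parallel gripper is mounted at the origin on the work surface. World frame = base frame: x ahead of the robot, y to its left, z up, the work surface at z = 0. Lengths are in m, angles in rad, forces in N, time in s.
With the tool pointing down it reaches from about 0.35 to 0.725 m from the base axis. Payload 4.3 kg.
Tool frame: the origin (TCP) lies between the finger pads; the fingertips stand 25 mm ahead of it and the grasp point (between the pads) lies 6 mm ahead of it; z points along the fingers, y is the line along which they close (so a half turn about z gives the same grasp; the last joint's range is limited). The gripper opens to 85 mm and grips with 20 to 120 N. Pads are 22 mm wide; open, the fingers measure 114 mm over their backs; the gripper's body (76 mm by 85 mm) begins 54 mm behind the grasp point. The pads swing forward as they close: fully open they stand 13 mm farther back than shut.
Start: joints at [-1.281, 0.377, 0.081, 1.274, 0, 1.46], TCP at [0.224, -0.53, 0.228] pointing down, gripper open.
Joint ranges: [-2.72, 2.72], [-0.84, 1.66], [-1.02, 1.22], [-1.77, 2.12], [-1.37, 1.28], [-3.14, 3.14]. Speed limits (rad/s): [2.57, 2.57, 3.14, 3.14, 3.14, 3.14].

## Interface

Orientations are given as a unit quaternion [x, y, z, w].
In Python, from bench import ctrl gives the robot as it stands.
- The arm moves only by the shell command python3 -m jog 'ROWS' [FORCE]. ROWS is JSON, a list of rows, each a list of 5 numbers: the shift along the tool's x, y, z in m, then the turn about the tool's z in degrees, then the finger opening in m, from 0 to 0.0854. A call has exactly 10 rows; each row shifts and turns the commanded pose from where the row before left it, along the tool's axes as they then stand; what a row does not reach is not made up. A row lasts 1/12 s, in which the tool goes at most 41.7 mm and 7.16 degrees, less where a joint would pass 70% of its speed; a pose out of reach is approached as far as the arm can. A call is refused whole if a number of a shift passes 0.0417 or a number of a turn 7.16, either way. A call with a gripper value outside its range is refused whole. The fingers move at their own pace and stop on an object; FORCE is the grip in N (left out, the last holds). Time passes only in rows, so rows that do not move let the fingers close, or fill a call up. It gives the time, the measured TCP pose, the force, the opening and the grip force at its end, in the units of the state.
- ctrl.observe(): the state, without advancing time (a new reading comes with each control period).
- ctrl.get_image(name): name is "scene" or "top"; returns the picture (480x640x3 uint8, red, green, blue); there is no depth.
- ctrl.camera_model(name): a dict with "mtx" (3x3 intrinsics, pixels), "R" (3x3) and "t" (3): a world point X has camera coordinates R X + t. Camera axes: x right, y down, z forward; pixel columns grow to the right and rows downward; lengths in m; the calibration is good to about 2 mm. A picture is of the moment at which its call begins. camera_model takes no time and is no camera call.
- ctrl.sign_off(): hands the job in; it is judged then, once.
The state is a dict: "clock": time; "qpos": joint angles; "joint_vel": joint speeds; "effort": joint torques, N m; "tool_pos": TCP position; "orientation": TCP orientation; "contact_force": force on the tool from outside, world axes, zero at the start; "wrist_torque": the same for the moment, N m; "gripper_width": opening from 0.0 (shut) to 1.0 (fully open); "grasp_force": force on a finger pad.
Only numpy, scipy, OpenCV 4.12 (cv2) and the standard library are available. Lean on these libraries where they do the work, as an engineer would, in place of code of your own. Each camera call takes 0.05 s, during which the arm holds its last target. There are 200 camera calls.

## Working session

There is one attempt and no reset: what is moved stays moved. The work goes in short steps, Python scripts to look and compute and a shell command to move; the robot and the scene stay as the last step left them, time stands still between calls to the robot, and variables do not carry over. Pictures are saved under pics/ and viewed, at most 14 in all, crops included, and the job is handed in when it is done.

```bash
mkdir -p pics; ls
python3 - <<'E'
from bench import ctrl
import cv2
for n in("top","scene"):
    cv2.imwrite(f"pics/{n}0.png",ctrl.get_image(n)[:,:,::-1])
    m=ctrl.camera_model(n);print(n,m)
o=ctrl.observe();print(o)
E
```

```text
pics
top {'mtx': array([[607.65439172,   0.        , 319.50217724],
       [  0.        , 607.65439172, 252.77896406],
       [  0.        ,   0.        ,   1.        ]]), 'R': array([[ 0.00500693, -0.99968826, -0.02446047],
       [-0.99804558, -0.00347204, -0.06239368],
       [ 0.0622893 ,  0.02472506, -0.99775183]]), 't': array([-0.02459065,  0.54689828,  1.24717277])}
scene {'mtx': array([[511.09499625,   0.        , 315.96879434],
       [  0.        , 511.09499625, 232.4883305 ],
       [  0.        ,   0.        ,   1.        ]]), 'R': array([[ 0.30393731,  0.95268309,  0.00412812],
       [ 0.57456742, -0.17984613, -0.79845328],
       [-0.75993051,  0.24505163, -0.60204262]]), 't': array([-0.14171474, -0.28496619,  1.59421113])}
{'clock': 0.1, 'qpos': array([-1.28130082e+00,  3.77992842e-01,  7.97751297e-02,  1.27441985e+00,
       -2.88570856e-06,  1.46048671e+00]), 'joint_vel': array([ 3.98602845e-04, -1.52371014e-03,  2.59881737e-03, -2.36277819e-07,
       -1.75605657e-04,  3.30047599e-04]), 'effort': array([ 1.51013934e-03, -4.64695537e+01,  2.70581943e+01,  1.20658605e-02,
       -2.45954971e-05, -7.30954071e-06]), 'tool_pos': array([ 0.22364046, -0.52907801,  0.22685876]), 'orientation': array([ 9.80085516e-01,  1.98573750e-01, -8.38074547e-05, -9.16794453e-04]), 'contact_force': array([ 0.44812832, -0.18425885, -0.60272325]), 'wrist_torque': array([-0.00062859,  0.0388325 ,  0.02238542]), 'grasp_force': 0.0, 'gripper_width': 1.0046479944233695}
```

View pics/top0.png

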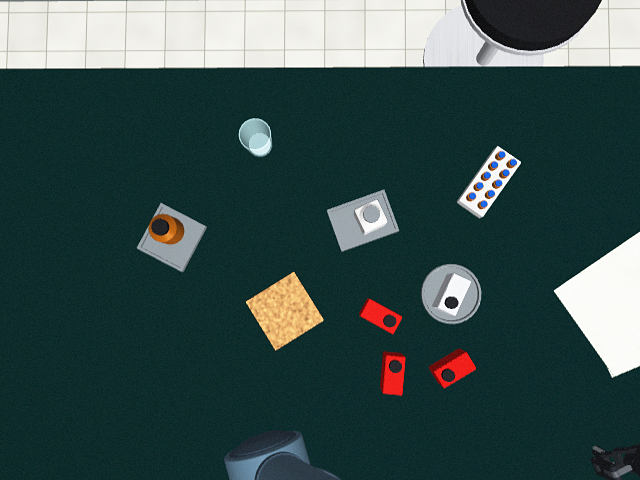

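View pics/scene0.png

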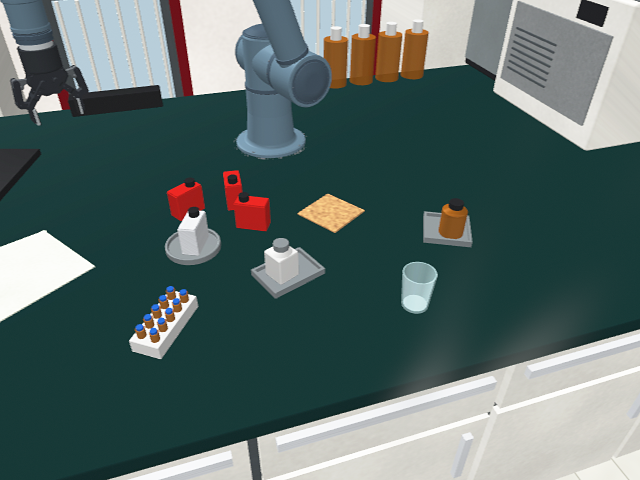

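The top view shows the round bottle in the square tray (172,238), the square bottle in the oblong tray (363,220) and the can in the round tray (451,294). The mat is at (285,311). Three red decoys, the beaker and the rack stand around them. Next I measure.

```bash
cat > h.py <<'E'
from bench import ctrl
import cv2, numpy as np
def cast(n,uv,z):
    m=ctrl.camera_model(n);R,t=m["R"],m["t"];c=-R.T@t
    d=R.T@np.linalg.solve(m["mtx"],np.array([*uv,1.]));return (c+d*(z-c[2])/d[2])[:2]
def biggest(mask):
    c,_=cv2.findContours(mask.astype(np.uint8),cv2.RETR_EXTERNAL,cv2.CHAIN_APPROX_NONE)
    return max(c,key=cv2.contourArea)
def rect(c,z,n="top"):
    """centre, sides (mm), direction (deg) of the long side, by casting the contour onto z"""
    p=np.array([cast(n,q,z) for q in c[:,0]]);(x,y),(w,h),a=cv2.minAreaRect((p*1000).astype(np.float32))
    if h>w: a+=90;w,h=h,w
    return np.round([x,y,w,h,a],1)
def circ(c,z,n="top"):
    p=np.array([cast(n,q,z) for q in c[:,0]])*1000;(x,y),r=cv2.minEnclosingCircle(p.astype(np.float32))
    return np.round([x,y,2*r],1)
def box(mask,x0,y0,x1,y1):
    o=np.zeros_like(mask);o[y0:y1,x0:x1]=mask[y0:y1,x0:x1];return o
E
python3 - <<'E'
from h import *
im=cv2.imread("pics/top0.png");hsv=cv2.cvtColor(im,cv2.COLOR_BGR2HSV)
H,S,V=[hsv[...,i].astype(int) for i in range(3)]
fg=~((V<75)&(S>100))
def g(b,z,f): 
    return f(biggest(box(fg,*b)),z)
print("sqtray",g((130,195,215,280),.0075,rect));print("obtray",g((320,180,405,260),.0075,rect))
print("rdtray",g((415,255,490,335),.0075,circ));print("mat",g((240,265,330,355),.003,rect))
print("rack",g((450,140,530,225),.03,rect));print("beaker",g((230,110,280,165),.04,circ))
for b in((355,295,407,337),(378,348,410,400),(428,345,480,392)): print("red",g(b,.04,rect))
print("rbody",rect(biggest(box((S>150)&(H<25),130,195,215,280)),.035))
dark=V<60
print("rcap",circ(biggest(box(dark,148,216,178,240)),.085));print("cancap",circ(biggest(box(dark,440,290,465,312)),.085))
wh=(S<30)&(V>200)
print("cantop",rect(biggest(box(wh,425,265,478,325)),.078))
o=[]
for (x0,y0,x1,y1) in((137,200,209,272),(345,185,401,241),(420,262,484,326)):
    o.append(cv2.resize(im[y0:y1,x0:x1],(264,264),interpolation=cv2.INTER_NEAREST))
cv2.imwrite("pics/c0.png",np.hstack(o))
E
```

```text
sqtray [579.5 291.2 113.5 110.5  62.9]
obtray [ 616.5 -112.   130.4   96.1  109.8]
rdtray [ 463.8 -294.8  127.1]
mat [426.3  51.3 122.7 121.9  32.2]
rack [ 693.6 -369.6  147.9   63.5  144.7]
beaker [784.7 110.6  84.1]
red [ 418.7 -145.6   82.8   42.9   61.4]
red [ 304.  -170.1   86.3   47.7  174.9]
red [ 315.6 -289.8   83.8   55.2  121. ]
rbody [593.5 295.8  74.5  56.4  67.1]
rcap [594.4 293.4  34.4]
cancap [ 447.3 -280.5   24.4]
cantop [ 462.5 -287.8   76.4   38.1  154.9]
```

View pics/c0.png

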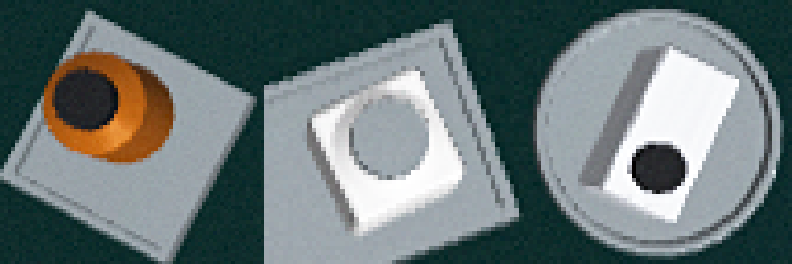

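```bash
cat > need.py <<'E'
import sys
from h import *
from scipy.spatial.transform import Rotation as Ro
# need.py x y z yaw (mm, deg; yaw = world direction of tool x): turn first, then shift in tool axes
x,y,z,yaw=map(float,sys.argv[1:5]);o=ctrl.observe()
R=Ro.from_quat(o["orientation"]);X=R.as_matrix()[:,0];c=np.degrees(np.arctan2(X[1],X[0]))
t=(c-yaw+180)%360-180
d=np.array([x,y,z])-o["tool_pos"]*1000
print("t",round(o["clock"],2),"pos",np.round(o["tool_pos"]*1000,1),"yaw",round(c,1),"w",round(o["gripper_width"]*85.4,1),"gf",round(o["grasp_force"],1))
print("turn",round(t,1),"shift mm after turn",np.round((R*Ro.from_euler('z',t,degrees=True)).inv().apply(d),1),"| now",np.round(R.inv().apply(d),1),"q6",round(o["qpos"][5],2))
E
python3 need.py 594 294 228 114
python3 - <<'E'
from h import *
im=cv2.imread("pics/top0.png");hsv=cv2.cvtColor(im,cv2.COLOR_BGR2HSV)
V=hsv[...,2].astype(int);S=hsv[...,1].astype(int)
print(hsv[214,371],hsv[235,350],hsv[212,358])
m=box((S<18)&(V>205),345,190,395,240)
c=cv2.convexHull(biggest(m));print("sq body",rect(c,.06))
b=box(m==0,352,198,392,234); n,l,st,ce=cv2.connectedComponentsWithStats(b.astype(np.uint8));k=l[214,371];print(st[k],ce[k],"cap",cast("top",ce[k],.088)*1000)
E
```

```text
t 0.1 pos [ 223.6 -529.1  226.9] yaw 22.9 w 85.8 gf 0.0
turn -91.1 shift mm after turn [6.013e+02 6.731e+02 1.000e-01] | now [ 6.615e+02 -6.140e+02  1.000e-01] q6 1.46
[103  21 174] [103  26 176] [  0   0 248]
sq body [ 617.7 -126.7   54.    51.8   25. ]
[ 352  198   40   36 1043] [371.44295302 214.22914669] cap [ 618.85301447 -125.81301631]
```

```bash
python3 -m jog '[[0,0,0,-7,0.0854],[0,0,0,-7,0.0854],[0,0,0,-7,0.0854],[0,0,0,-7,0.0854],[0,0,0,-7,0.0854],[0,0,0,-7,0.0854],[0,0,0,-7,0.0854],[0,0,0,-7,0.0854],[0,0,0,-7,0.0854],[0,0,0,-7,0.0854]]' 40
python3 -m jog '[[0,0,0,-7,0.0854],[0,0,0,-7,0.0854],[0,0,0,-7,0.0854],[0.01,0.011,0,0,0.0854],[0.02,0.022,0,0,0.0854],[0.025,0.028,0,0,0.0854],[0.025,0.028,0,0,0.0854],[0.025,0.028,0,0,0.0854],[0.025,0.028,0,0,0.0854],[0.025,0.028,0,0,0.0854]]'
python3 -m jog '[[0.025,0.028,0,0,0.0854],[0.025,0.028,0,0,0.0854],[0.025,0.028,0,0,0.0854],[0.025,0.028,0,0,0.0854],[0.025,0.028,0,0,0.0854],[0.025,0.028,0,0,0.0854],[0.025,0.028,0,0,0.0854],[0.025,0.028,0,0,0.0854],[0.025,0.028,0,0,0.0854],[0.025,0.028,0,0,0.0854]]'
python3 need.py 594 294 228 114
```

```text
clock: 0.93
tool_pos: [0.2237, -0.5293, 0.2271]
orientation: [0.687, 0.727, 0.0, -0.001]
contact_force: [0.6, 0.0, 0.1]
gripper_width: 0.997
grasp_force: 0.0
clock: 1.77
tool_pos: [0.3193, -0.3159, 0.2273]
orientation: [0.546, 0.838, 0.0, -0.0]
contact_force: [0.6, 0.4, -0.1]
gripper_width: 1.001
grasp_force: 0.0
clock: 2.6
tool_pos: [0.4739, 0.0261, 0.2274]
orientation: [0.545, 0.838, -0.0, -0.0]
contact_force: [1.3, -0.8, 0.2]
gripper_width: 1.003
grasp_force: 0.0
t 2.6 pos [473.9  26.1 227.4] yaw 113.9 w 85.6 gf 0.0
turn -0.1 shift mm after turn [195.9 218.7  -0.7] | now [196.2 218.4  -0.7] q6 1.07
```

```bash
python3 -m jog '[[0.025,0.028,0,0,0.0854],[0.025,0.028,0,0,0.0854],[0.025,0.028,0.01,0,0.0854],[0.025,0.028,0.02,0,0.0854],[0.025,0.028,0.02,0,0.0854],[0.025,0.028,0.02,0,0.0854],[0.02,0.02,0.01,0,0.0854],[0,0,0,0,0.0854],[0,0,0,0,0.0854],[0,0,0,0,0.0854]]'
python3 need.py 594 294 54 114
```

```text
clock: 3.43
tool_pos: [0.5754, 0.2532, 0.1486]
orientation: [0.545, 0.838, -0.001, -0.0]
contact_force: [-1.0, -0.4, 0.2]
gripper_width: 0.998
grasp_force: 0.0
t 3.43 pos [575.4 253.2 148.6] yaw 113.9 w 85.3 gf 0.0
turn -0.1 shift mm after turn [29.7 33.7 94.6] | now [29.8 33.7 94.6] q6 1.47
```

Lag is negligible once stopped. I'll align, then descend and grip.

```bash
python3 -m jog '[[0.015,0.017,0,0,0.0854],[0.015,0.017,0,0,0.0854],[0,0,0.02,0,0.0854],[0,0,0.02,0,0.0854],[0,0,0.02,0,0.0854],[0,0,0.02,0,0.0854],[0,0,0.015,0,0.0854],[0,0,0,0,0.0854],[0,0,0,0,0.05],[0,0,0,0,0.05]]'
python3 -m jog '[[0,0,0,0,0.03],[0,0,0,0,0.03],[0,0,0,0,0.03],[0,0,0,0,0.03],[0,0,0,0,0.03],[0,0,0,0,0.03],[0,0,0,0,0.03],[0,0,0,0,0.03],[0,0,0,0,0.03],[0,0,0,0,0.03]]' 50
python3 need.py 426 51 180 114
```

```text
clock: 4.27
tool_pos: [0.5958, 0.2943, 0.0558]
orientation: [0.546, 0.838, 0.001, 0.001]
contact_force: [-0.8, -0.2, 0.1]
gripper_width: 0.748
grasp_force: 0.0
clock: 5.1
tool_pos: [0.5962, 0.2948, 0.0567]
orientation: [0.545, 0.838, 0.001, 0.002]
contact_force: [-1.5, -2.8, 7.3]
gripper_width: 0.64
grasp_force: 52.8
t 5.1 pos [596.2 294.8  56.7] yaw 113.9 w 54.7 gf 52.8
turn -0.1 shift mm after turn [-153.6 -254.2 -124. ] | now [-154.1 -253.9 -124. ] q6 1.52
```

Run:
```python
from h import *
a=ctrl.get_image("scene")[150:270,380:540,::-1];b=ctrl.get_image("top")[190:310,90:250,::-1]
cv2.imwrite("pics/g1.png",cv2.resize(np.hstack([a,b]),None,fx=2.4,fy=2.4))
```

```text
(no output)
```

View pics/g1.png

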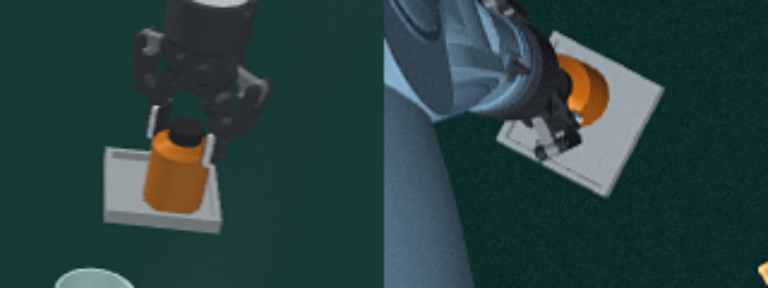

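Run:
```python
from h import *
m=ctrl.camera_model("scene")
def pr(X):
    p=m["mtx"]@(m["R"]@np.array(X)+m["t"]);return np.round((p[:2]/p[2]-[380,150])*2.4)
c=np.array([.5962,.2948,0]);d=np.array([np.cos(np.radians(23.9)),np.sin(np.radians(23.9)),0])
for z in(.032,.042,.052,.062):print(z,pr(c+d*.03+[0,0,z]),pr(c-d*.03+[0,0,z]))
print("bottle top/foot",pr(c+[0,0,.092]),pr(c+[0,0,.006]))
o=ctrl.observe();print(o["qpos"],o["contact_force"])
```

```text
0.032 [201. 190.] [151. 163.]
0.042 [203. 182.] [152. 155.]
0.052 [205. 173.] [154. 146.]
0.062 [207. 165.] [155. 138.]
bottle top/foot [186. 125.] [171. 198.]
[ 3.64382317e-01  6.45160085e-01  6.77271447e-02  9.89832989e-01
 -1.13053279e-03  1.51826183e+00] [-1.85449582 -1.90074296  7.29514518]
```

Run:
```python
from h import *
a=ctrl.get_image("scene")[190:245,420:490,::-1]
cv2.imwrite("pics/g2.png",cv2.resize(a,None,fx=9,fy=9,interpolation=cv2.INTER_CUBIC))
```

```text
(no output)
```

View pics/g2.png

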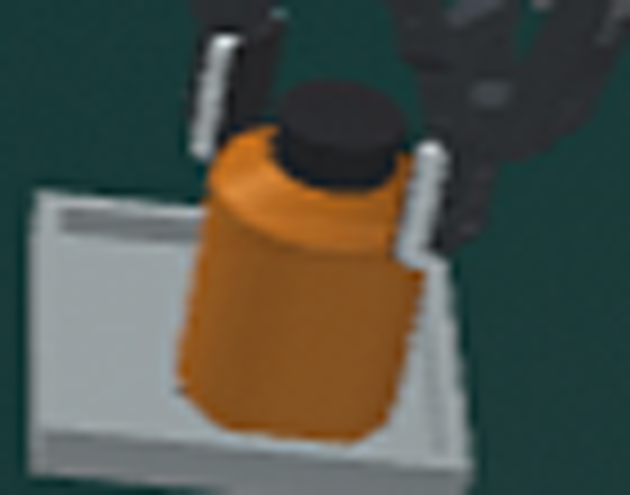

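Run:
```python
from h import *
a=ctrl.get_image("top")[195:270,125:225,::-1]
cv2.imwrite("pics/g3.png",cv2.resize(a,None,fx=7,fy=7,interpolation=cv2.INTER_CUBIC))
for s,xy in(("top",None),):
    m=ctrl.camera_model("top")
    c=np.array([.5962,.2948,0]);d=np.array([np.cos(np.radians(23.9)),np.sin(np.radians(23.9)),0])
    for z in(.032,.062,.092):
        for k in(.03,-.03):
            p=m["mtx"]@(m["R"]@(c+d*k+[0,0,z])+m["t"]);print(z,k,np.round((p[:2]/p[2]-[125,195])*7))
```

```text
0.032 0.03 [252. 140.]
0.032 -0.03 [330. 324.]
0.062 0.03 [222. 127.]
0.062 -0.03 [302. 316.]
0.092 0.03 [192. 113.]
0.092 -0.03 [273. 307.]
```

View pics/g3.png

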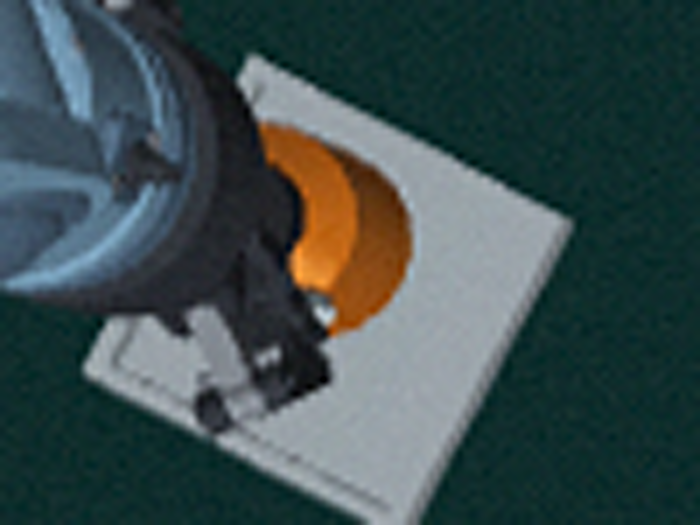

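The pads really sit on the shoulder, with tips about 60 mm high by both views. That's about 25 mm higher than the TCP reading implies. I'll open, go 22 mm lower and regrip.

```bash
python3 -m jog '[[0,0,0,0,0.065],[0,0,0,0,0.08],[0,0,0,0,0.0854],[0,0,0,0,0.0854],[0,0,0,0,0.0854],[0,0,0.005,0,0.0854],[0,0,0.005,0,0.0854],[0,0,0.005,0,0.0854],[0,0,0.005,0,0.0854],[0,0,0,0,0.0854]]'
python3 -m jog '[[0,0,0,0,0.06],[0,0,0,0,0.05],[0,0,0,0,0.03],[0,0,0,0,0.03],[0,0,0,0,0.03],[0,0,0,0,0.03],[0,0,0,0,0.03],[0,0,0,0,0.03],[0,0,0,0,0.03],[0,0,0,0,0.03]]' 50
python3 - <<'E'
from h import *
a=ctrl.get_image("scene")[175:245,410:490,::-1]
b=ctrl.get_image("top")[205:275,130:210,::-1]
cv2.imwrite("pics/g4.png",cv2.resize(np.hstack([a,b]),None,fx=5,fy=5,interpolation=cv2.INTER_CUBIC))
E
```

```text
clock: 6.13
tool_pos: [0.5936, 0.2944, 0.032]
orientation: [0.545, 0.838, -0.001, -0.001]
contact_force: [-0.6, -0.0, -0.2]
gripper_width: 0.999
grasp_force: 0.0
clock: 6.97
tool_pos: [0.5953, 0.295, 0.0345]
orientation: [0.545, 0.838, 0.0, 0.0]
contact_force: [0.2, -0.2, 5.4]
gripper_width: 0.662
grasp_force: 53.9
```

View pics/g4.png

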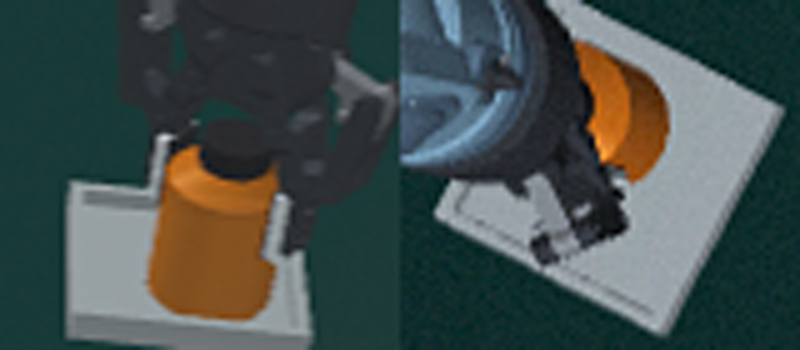

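The pads now hold the body squarely. I'll lift the bottle and carry it to the mat.

```bash
python3 -m jog '[[0,0,-0.005,0,0.03],[0,0,-0.01,0,0.03],[0,0,-0.015,0,0.03],[0,0,-0.015,0,0.03],[0,0,-0.015,0,0.03],[0,0,-0.015,0,0.03],[0,0,-0.015,0,0.03],[0,0,-0.01,0,0.03],[0,0,-0.005,0,0.03],[0,0,0,0,0.03]]'
python3 need.py 426 51 37 114
```

```text
clock: 7.9
tool_pos: [0.5954, 0.2951, 0.1402]
orientation: [0.545, 0.838, 0.001, 0.001]
contact_force: [-0.9, 0.1, -2.0]
gripper_width: 0.663
grasp_force: 53.5
t 7.9 pos [595.4 295.1 140.2] yaw 113.9 w 56.6 gf 53.5
turn -0.1 shift mm after turn [-154.  -254.2  102.7] | now [-154.5 -254.   102.7] q6 1.52
```

```bash
python3 -m jog '[[-0.004,-0.006,0,0,0.03],[-0.01,-0.016,0,0,0.03],[-0.014,-0.024,0,0,0.03],[-0.016,-0.026,0,0,0.03],[-0.016,-0.026,0,0,0.03],[-0.016,-0.026,0,0,0.03],[-0.016,-0.026,0,0,0.03],[-0.016,-0.026,0,0,0.03],[-0.016,-0.026,0,0,0.03],[-0.014,-0.024,0,0,0.03]]'
python3 -m jog '[[-0.01,-0.016,0,0,0.03],[-0.006,-0.012,0,0,0.03],[0,0,0.01,0,0.03],[0,0,0.015,0,0.03],[0,0,0.015,0,0.03],[0,0,0.015,0,0.03],[0,0,0.015,0,0.03],[0,0,0.01,0,0.03],[0,0,0,0,0.03],[0,0,0,0,0.03]]'
python3 need.py 426 51 37 114
```

```text
clock: 8.73
tool_pos: [0.4412, 0.0756, 0.1376]
orientation: [0.545, 0.838, -0.001, -0.001]
contact_force: [0.8, -0.8, -1.5]
gripper_width: 0.662
grasp_force: 53.7
clock: 9.57
tool_pos: [0.4238, 0.0512, 0.0582]
orientation: [0.545, 0.838, -0.001, -0.001]
contact_force: [0.6, 0.1, -1.2]
gripper_width: 0.66
grasp_force: 53.7
t 9.57 pos [423.8  51.2  58.2] yaw 113.9 w 56.4 gf 53.7
turn -0.1 shift mm after turn [-1.1  2.  21.2] | now [-1.1  2.  21.2] q6 1.12
```

```bash
python3 -m jog '[[0,0,0.005,0,0.03],[0,0,0.005,0,0.03],[0,0,0.004,0,0.03],[0,0,0.003,0,0.03],[0,0,0.002,0,0.03],[0,0,0.001,0,0.03],[0,0,0,0,0.03],[0,0,0,0,0.03],[0,0,0,0,0.03],[0,0,0,0,0.03]]'
```

```text
clock: 10.4
tool_pos: [0.4252, 0.0511, 0.0391]
orientation: [0.545, 0.838, 0.0, 0.0]
contact_force: [-0.1, 0.7, -1.3]
gripper_width: 0.66
grasp_force: 53.7
```

```bash
python3 -m jog '[[0,0,0.001,0,0.03],[0,0,0.001,0,0.03],[0,0,0.001,0,0.03],[0,0,0.001,0,0.03],[0,0,0,0,0.03],[0,0,0,0,0.03],[0,0,0,0,0.03],[0,0,0,0,0.03],[0,0,0,0,0.03],[0,0,0,0,0.03]]'
python3 - <<'E'
from h import *
a=ctrl.get_image("scene")[165:240,290:380,::-1]
cv2.imwrite("pics/g5.png",cv2.resize(a,None,fx=6,fy=6,interpolation=cv2.INTER_CUBIC))
E
```

```text
clock: 11.23
tool_pos: [0.4251, 0.0511, 0.0349]
orientation: [0.545, 0.838, -0.0, 0.0]
contact_force: [0.1, -1.1, -0.8]
gripper_width: 0.661
grasp_force: 53.7
```

View pics/g5.png

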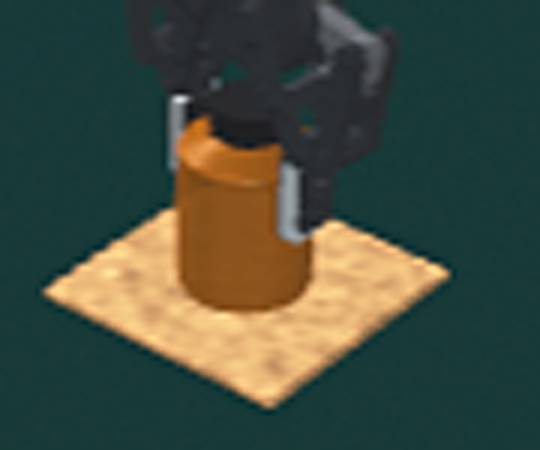

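```bash
python3 -m jog '[[0,0,0.001,0,0.03],[0,0,0.001,0,0.03],[0,0,0,0,0.03],[0,0,0,0,0.03],[0,0,0,0,0.03],[0,0,0,0,0.03],[0,0,0,0,0.03],[0,0,0,0,0.03],[0,0,0,0,0.03],[0,0,0,0,0.03]]'
```

```text
clock: 12.12
tool_pos: [0.4252, 0.0511, 0.0344]
orientation: [0.545, 0.838, 0.0, 0.0]
contact_force: [-4.6, 0.5, 16.5]
gripper_width: 0.661
grasp_force: 55.5
```

Contact made. I'll release, rise, and go to the square bottle.

```bash
python3 -m jog '[[0,0,0,0,0.065],[0,0,0,0,0.08],[0,0,0,0,0.0854],[0,0,0,0,0.0854],[0,0,0,0,0.0854],[0,0,-0.02,0,0.0854],[0,0,-0.03,0,0.0854],[0,0,-0.03,0,0.0854],[0,0,-0.03,0,0.0854],[0,0,-0.02,0,0.0854]]'
python3 need.py 618.5 -126 34 115
```

```text
clock: 12.95
tool_pos: [0.4259, 0.0511, 0.1655]
orientation: [0.545, 0.838, 0.001, 0.001]
contact_force: [0.9, 0.5, -0.6]
gripper_width: 1.0
grasp_force: 0.0
t 12.95 pos [425.9  51.1 165.5] yaw 113.9 w 85.4 gf 0.0
turn -1.1 shift mm after turn [-241.8   99.4  132. ] | now [-239.8  104.   132. ] q6 1.12
```

```bash
python3 -m jog '[[-0.024,0.01,0,-1.1,0.0854],[-0.032,0.013,0,0,0.0854],[-0.032,0.013,0,0,0.0854],[-0.032,0.013,0,0,0.0854],[-0.032,0.013,0,0,0.0854],[-0.032,0.013,0,0,0.0854],[-0.032,0.013,0,0,0.0854],[-0.024,0.01,0,0,0.0854],[0,0,0.02,0,0.0854],[0,0,0.01,0,0.0854]]'
python3 need.py 618.5 -126 34 115
python3 - <<'E'
from h import *
im=ctrl.get_image("top")[:,:,::-1].copy();cv2.imwrite("pics/top1.png",im)
hsv=cv2.cvtColor(im,cv2.COLOR_BGR2HSV)
print("rcap on mat",circ(biggest(box(hsv[...,2]<60,265,290,305,325)),.085))
E
```

```text
clock: 13.78
tool_pos: [0.6157, -0.1266, 0.131]
orientation: [0.538, 0.843, -0.0, -0.0]
contact_force: [-0.5, 0.5, -0.0]
gripper_width: 0.998
grasp_force: 0.0
t 13.78 pos [ 615.7 -126.6  131. ] yaw 114.9 w 85.2 gf 0.0
turn -0.1 shift mm after turn [-0.6  2.8 97. ] | now [-0.6  2.8 97. ] q6 0.83
rcap on mat [425.5  50.6  32.5]
```

```bash
python3 -m jog '[[0,0.002,0.01,0,0.0854],[0,0,0.015,0,0.0854],[0,0,0.02,0,0.0854],[0,0,0.02,0,0.0854],[0,0,0.015,0,0.0854],[0,0,0.01,0,0.0854],[0,0,0.006,0,0.0854],[0,0,0,0,0.07],[0,0,0,0,0.06],[0,0,0,0,0.05]]'
python3 -m jog '[[0,0,0,0,0.03],[0,0,0,0,0.03],[0,0,0,0,0.03],[0,0,0,0,0.03],[0,0,0,0,0.03],[0,0,0,0,0.03],[0,0,0,0,0.03],[0,0,0,0,0.03],[0,0,0,0,0.03],[0,0,0,0,0.03]]' 50
python3 -m jog '[[0,0,-0.005,0,0.03],[0,0,-0.01,0,0.03],[0,0,-0.015,0,0.03],[0,0,-0.015,0,0.03],[0,0,-0.015,0,0.03],[0,0,-0.015,0,0.03],[0,0,-0.015,0,0.03],[0,0,-0.015,0,0.03],[0,0,-0.01,0,0.03],[0,0,-0.005,0,0.03]]'
python3 need.py 579.5 291.2 36 152.9
```

```text
clock: 14.67
tool_pos: [0.6178, -0.1246, 0.0382]
orientation: [0.537, 0.843, 0.0, 0.001]
contact_force: [1.2, 1.8, 8.5]
gripper_width: 0.61
grasp_force: 9.3
clock: 15.5
tool_pos: [0.618, -0.1248, 0.0384]
orientation: [0.537, 0.843, 0.0, 0.001]
contact_force: [0.2, -0.6, 6.1]
gripper_width: 0.601
grasp_force: 54.4
clock: 16.33
tool_pos: [0.6173, -0.1247, 0.1588]
orientation: [0.537, 0.843, 0.0, 0.001]
contact_force: [0.5, 0.5, -2.1]
gripper_width: 0.599
grasp_force: 53.5
t 16.33 pos [ 617.3 -124.7  158.8] yaw 115.0 w 51.1 gf 53.5
turn -37.9 shift mm after turn [223.4 353.  122.4] | now [393.1 141.3 122.4] q6 0.83
```

```bash
python3 -m jog '[[0,0,0,-4,0.03],[0,0,0,-7,0.03],[0,0,0,-7,0.03],[0,0,0,-7,0.03],[0,0,0,-7,0.03],[0,0,0,-6,0.03],[0.007,0.011,0,0,0.03],[0.013,0.02,0,0,0.03],[0.016,0.026,0,0,0.03],[0.018,0.028,0,0,0.03]]'
python3 -m jog '[[0.018,0.028,0,0,0.03],[0.018,0.028,0,0,0.03],[0.018,0.028,0,0,0.03],[0.018,0.028,0,0,0.03],[0.018,0.028,0,0,0.03],[0.018,0.028,0,0,0.03],[0.018,0.028,0,0,0.03],[0.018,0.028,0,0,0.03],[0.013,0.02,0,0,0.03],[0.007,0.012,0,0,0.03]]'
python3 -m jog '[[0,0,0.01,0,0.03],[0,0,0.015,0,0.03],[0,0,0.02,0,0.03],[0,0,0.02,0,0.03],[0,0,0.015,0,0.03],[0,0,0.01,0,0.03],[0,0,0,0,0.03],[0,0,0,0,0.03],[0,0,0,0,0.03],[0,0,0,0,0.03]]'
python3 need.py 579.5 291.2 39 152.9
```

```text
clock: 17.17
tool_pos: [0.6066, -0.0232, 0.1564]
orientation: [0.236, 0.972, 0.0, -0.0]
contact_force: [1.5, -0.2, -2.3]
gripper_width: 0.598
grasp_force: 53.4
clock: 18.0
tool_pos: [0.5754, 0.2819, 0.1564]
orientation: [0.233, 0.973, 0.0, -0.001]
contact_force: [0.9, -0.4, -1.8]
gripper_width: 0.604
grasp_force: 53.4
clock: 18.83
tool_pos: [0.5785, 0.2785, 0.0683]
orientation: [0.234, 0.972, 0.001, 0.001]
contact_force: [1.1, -0.0, -1.9]
gripper_width: 0.602
grasp_force: 53.5
t 18.83 pos [578.5 278.5  68.3] yaw 153.0 w 51.4 gf 53.5
turn 0.1 shift mm after turn [ 4.9 11.7 29.4] | now [ 4.9 11.7 29.4] q6 0.82
```

```bash
python3 - <<'E'
from h import *
im=cv2.imread("pics/top1.png");hsv=cv2.cvtColor(im,cv2.COLOR_BGR2HSV).astype(int)
fg=~((hsv[...,2]<75)&(hsv[...,1]>100))
print("sqtray",rect(biggest(box(fg,130,195,215,280)),.0075))
E
python3 -m jog '[[0.003,0.006,0.003,0,0.03],[0.002,0.006,0.003,0,0.03],[0,0,0.005,0,0.03],[0,0,0.005,0,0.03],[0,0,0.005,0,0.03],[0,0,0.003,0,0.03],[0,0,0.002,0,0.03],[0,0,0.001,0,0.03],[0,0,0,0,0.03],[0,0,0,0,0.03]]'
python3 need.py 579.5 291.2 39 152.9
```

```text
sqtray [579.3 291.1 113.2 110.8  62.9]
clock: 19.67
tool_pos: [0.5784, 0.2912, 0.04]
orientation: [0.233, 0.972, 0.0, 0.0]
contact_force: [0.1, -0.3, -3.0]
gripper_width: 0.598
grasp_force: 53.5
t 19.67 pos [578.4 291.2  40. ] yaw 153.0 w 51.1 gf 53.5
turn 0.1 shift mm after turn [-1.   0.5  1. ] | now [-1.   0.5  1. ] q6 0.84
```

```bash
python3 -m jog '[[0,0,0.001,0,0.03],[0,0,0.001,0,0.03],[0,0,0.001,0,0.03],[0,0,0,0,0.03],[0,0,0,0,0.03],[0,0,0,0,0.03],[0,0,0,0,0.03],[0,0,0,0,0.03],[0,0,0,0,0.03],[0,0,0,0,0.03]]'
```

```text
clock: 20.5
tool_pos: [0.5787, 0.2914, 0.0385]
orientation: [0.233, 0.972, 0.0, 0.001]
contact_force: [-2.3, -1.2, 5.8]
gripper_width: 0.601
grasp_force: 54.3
```

```bash
python3 -m jog '[[0,0,0,0,0.06],[0,0,0,0,0.07],[0,0,0,0,0.0854],[0,0,0,0,0.0854],[0,0,0,0,0.0854],[0,0,-0.02,0,0.0854],[0,0,-0.03,0,0.0854],[0,0,-0.03,0,0.0854],[0,0,-0.03,0,0.0854],[0,0,-0.01,0,0.0854]]'
python3 need.py 462.5 -287.8 38 154.9
```

```text
clock: 21.33
tool_pos: [0.5806, 0.2922, 0.162]
orientation: [0.233, 0.972, 0.002, 0.003]
contact_force: [0.7, 0.9, 1.9]
gripper_width: 1.004
grasp_force: 0.0
t 21.33 pos [580.6 292.2 162. ] yaw 153.0 w 85.7 gf 0.0
turn -1.9 shift mm after turn [-138.5 -576.   121.7] | now [-157.4 -571.1  121.7] q6 0.84
```

```bash
python3 -m jog '[[-0.004,-0.018,0,-1.9,0.0854],[-0.008,-0.033,0,0,0.0854],[-0.008,-0.035,0,0,0.0854],[-0.009,-0.035,0,0,0.0854],[-0.008,-0.035,0,0,0.0854],[-0.009,-0.035,0,0,0.0854],[-0.008,-0.035,0,0,0.0854],[-0.009,-0.035,0,0,0.0854],[-0.008,-0.035,0,0,0.0854],[-0.009,-0.035,0,0,0.0854]]'
python3 -m jog '[[-0.008,-0.035,0,0,0.0854],[-0.009,-0.035,0,0,0.0854],[-0.008,-0.035,0,0,0.0854],[-0.009,-0.035,0,0,0.0854],[-0.008,-0.035,0,0,0.0854],[-0.009,-0.033,0,0,0.0854],[-0.006,-0.018,0,0,0.0854],[0,0,0.01,0,0.0854],[0,0,0.02,0,0.0854],[0,0,0,0,0.0854]]'
python3 need.py 462.5 -287.8 38 154.9
```

```text
clock: 22.17
tool_pos: [0.5087, -0.0437, 0.1563]
orientation: [0.217, 0.976, -0.0, -0.0]
contact_force: [-0.0, 0.6, 0.5]
gripper_width: 1.005
grasp_force: 0.0
clock: 23.0
tool_pos: [0.4632, -0.2694, 0.123]
orientation: [0.218, 0.976, 0.001, -0.003]
contact_force: [-1.5, 0.2, -1.1]
gripper_width: 1.0
grasp_force: 0.0
t 23.0 pos [ 463.2 -269.4  123. ] yaw 154.9 w 85.4 gf 0.0
turn -0.0 shift mm after turn [ -7.7 -17.2  84.9] | now [ -7.7 -17.2  84.9] q6 -0.21
```

```bash
python3 -m jog '[[-0.004,-0.009,0,0,0.0854],[-0.004,-0.009,0,0,0.0854],[0,0,0.015,0,0.0854],[0,0,0.02,0,0.0854],[0,0,0.02,0,0.0854],[0,0,0.015,0,0.0854],[0,0,0.01,0,0.0854],[0,0,0.005,0,0.0854],[0,0,0,0,0.0854],[0,0,0,0,0.07]]'
python3 need.py 462.5 -287.8 38 154.9
python3 -m jog '[[0,0,0,0,0.06],[0,0,0,0,0.05],[0,0,0,0,0.04],[0,0,0,0,0.03],[0,0,0,0,0.02],[0,0,0,0,0.02],[0,0,0,0,0.02],[0,0,0,0,0.02],[0,0,0,0,0.02],[0,0,0,0,0.02]]' 50
```

```text
clock: 23.83
tool_pos: [0.4657, -0.2913, 0.0427]
orientation: [0.217, 0.976, -0.0, 0.001]
contact_force: [0.1, -0.1, 0.4]
gripper_width: 0.886
grasp_force: 0.0
t 23.83 pos [ 465.7 -291.3   42.7] yaw 154.9 w 75.7 gf 0.0
turn 0.0 shift mm after turn [4.4 1.8 4.7] | now [4.4 1.8 4.7] q6 -0.24
clock: 24.67
tool_pos: [0.4659, -0.2911, 0.043]
orientation: [0.217, 0.976, -0.0, 0.001]
contact_force: [0.5, 1.8, 5.5]
gripper_width: 0.452
grasp_force: 50.5
```

```bash
python3 -m jog '[[0,0,-0.005,0,0.02],[0,0,-0.01,0,0.02],[0,0,-0.015,0,0.02],[0,0,-0.015,0,0.02],[0,0,-0.015,0,0.02],[0,0,-0.015,0,0.02],[0,0,-0.015,0,0.02],[0,0,-0.015,0,0.02],[0,0,-0.005,0,0.02],[0,0,0,0,0.02]]'
python3 - <<'E'
from h import *
im=ctrl.get_image("top")[:,:,::-1].copy();s=ctrl.get_image("scene")[:,:,::-1]
hsv=cv2.cvtColor(im,cv2.COLOR_BGR2HSV).astype(int)
fg=~((hsv[...,2]<75)&(hsv[...,1]>100))
print("obtray",rect(biggest(box(fg,320,180,405,260)),.0075))
cv2.imwrite("pics/s2.png",np.hstack([cv2.resize(s[130:310,120:360],(480,360)),cv2.resize(im[180:360,330:490],(320,360))]))
E
python3 need.py 616.5 -112 43 109.8
```

```text
clock: 25.5
tool_pos: [0.4659, -0.2916, 0.1537]
orientation: [0.217, 0.976, -0.001, 0.001]
contact_force: [-0.1, -0.4, -2.6]
gripper_width: 0.46
grasp_force: 50.7
obtray [ 616.8 -111.9  130.4   95.4  109.9]
t 25.6 pos [ 464.9 -290.6  151.5] yaw 154.9 w 39.2 gf 50.7
turn 45.1 shift mm after turn [116.7 203.2 108.5] | now [-61.6 226.1 108.5] q6 -0.24
```

View pics/s2.png

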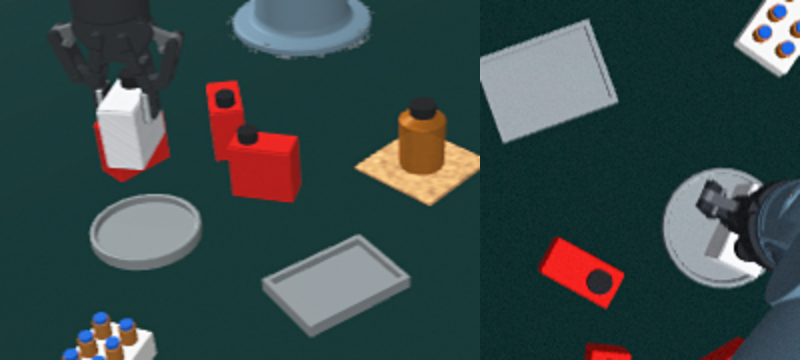

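The can is held upright and the round and oblong trays are empty. I'll turn it and carry it to the oblong tray, allowing for the 4 mm grip offset.

```bash
python3 -m jog '[[0,0,0,4,0.02],[0,0,0,7,0.02],[0,0,0,7,0.02],[0,0,0,7,0.02],[0,0,0,7,0.02],[0,0,0,7,0.02],[0,0,0,6.1,0.02],[0.005,0.009,0,0,0.02],[0.01,0.018,0,0,0.02],[0.014,0.025,0,0,0.02]]'
python3 -m jog '[[0.014,0.026,0,0,0.02],[0.014,0.026,0,0,0.02],[0.014,0.026,0,0,0.02],[0.014,0.026,0,0,0.02],[0.012,0.021,0,0,0.02],[0.009,0.015,0,0,0.02],[0.005,0.01,0,0,0.02],[0,0,0.01,0,0.02],[0,0,0.015,0,0.02],[0,0,0.015,0,0.02]]'
python3 -m jog '[[0,0,0.015,0,0.02],[0,0,0.01,0,0.02],[0,0,0.01,0,0.02],[0,0,0,0,0.02],[0,0,0,0,0.02],[0,0,0,0,0.02],[0,0,0,0,0.02],[0,0,0,0,0.02],[0,0,0,0,0.02],[0,0,0,0,0.02]]'
python3 need.py 616.5 -112 43 109.8
```

```text
clock: 26.43
tool_pos: [0.5035, -0.2457, 0.1508]
orientation: [0.575, 0.818, -0.0, -0.001]
contact_force: [-0.5, -0.3, -1.4]
gripper_width: 0.465
grasp_force: 50.8
clock: 27.27
tool_pos: [0.6172, -0.1183, 0.1107]
orientation: [0.574, 0.819, -0.0, 0.0]
contact_force: [-0.2, 0.4, -3.1]
gripper_width: 0.456
grasp_force: 50.8
clock: 28.1
tool_pos: [0.6179, -0.118, 0.0774]
orientation: [0.575, 0.818, 0.0, 0.0]
contact_force: [-0.4, -0.5, -2.1]
gripper_width: 0.458
grasp_force: 50.7
t 28.1 pos [ 617.9 -118.    77.4] yaw 109.8 w 39.1 gf 50.7
turn 0.0 shift mm after turn [ 6.1  0.6 34.4] | now [ 6.1  0.6 34.4] q6 0.94
```

```bash
python3 -m jog '[[0.002,0,0.01,0,0.02],[0,0,0.01,0,0.02],[0,0,0.006,0,0.02],[0,0,0.003,0,0.02],[0,0,0.002,0,0.02],[0,0,0.001,0,0.02],[0,0,0,0,0.02],[0,0,0,0,0.02],[0,0,0,0,0.02],[0,0,0,0,0.02]]'
python3 -m jog '[[0,0,0.001,0,0.02],[0,0,0.001,0,0.02],[0,0,0.001,0,0.02],[0,0,0,0,0.02],[0,0,0,0,0.02],[0,0,0,0,0.02],[0,0,0,0,0.02],[0,0,0,0,0.02],[0,0,0,0,0.02],[0,0,0,0,0.02]]'
```

```text
clock: 28.93
tool_pos: [0.6172, -0.1161, 0.0453]
orientation: [0.575, 0.818, 0.0, 0.0]
contact_force: [0.4, -0.1, -2.4]
gripper_width: 0.459
grasp_force: 50.8
clock: 29.77
tool_pos: [0.6172, -0.1161, 0.043]
orientation: [0.575, 0.818, 0.0, 0.001]
contact_force: [-1.4, 1.1, 6.5]
gripper_width: 0.458
grasp_force: 51.6
```

Contact. Next: release and rise, then go to the round bottle on the mat.

```bash
python3 -m jog '[[0,0,0,0,0.05],[0,0,0,0,0.065],[0,0,0,0,0.08],[0,0,0,0,0.08],[0,0,0,0,0.0854],[0,0,-0.02,0,0.0854],[0,0,-0.03,0,0.0854],[0,0,-0.03,0,0.0854],[0,0,-0.03,0,0.0854],[0,0,-0.01,0,0.0854]]'
python3 need.py 425.5 51 36 109.8
```

```text
clock: 30.6
tool_pos: [0.6193, -0.1167, 0.167]
orientation: [0.575, 0.818, 0.001, 0.003]
contact_force: [0.5, -0.6, -0.6]
gripper_width: 0.998
grasp_force: 0.0
t 30.6 pos [ 619.3 -116.7  167. ] yaw 109.8 w 85.2 gf 0.0
turn 0.0 shift mm after turn [ 224.  -126.3  129.3] | now [ 224.  -126.3  129.3] q6 0.94
```

```bash
python3 -m jog '[[0.018,-0.01,0,0,0.0854],[0.03,-0.017,0,0,0.0854],[0.032,-0.018,0,0,0.0854],[0.032,-0.018,0,0,0.0854],[0.032,-0.018,0,0,0.0854],[0.032,-0.018,0,0,0.0854],[0.03,-0.017,0,0,0.0854],[0.018,-0.01,0,0,0.0854],[0,0,0.015,0,0.0854],[0,0,0,0,0.0854]]'
python3 need.py 425.5 51 36 109.8
python3 - <<'E'
from h import *
im=ctrl.get_image("top")[:,:,::-1].copy();s=ctrl.get_image("scene")[:,:,::-1]
hsv=cv2.cvtColor(im,cv2.COLOR_BGR2HSV).astype(int);H,S,V=[hsv[...,i] for i in range(3)]
fg=~((V<75)&(S>100))
print("rdtray",circ(biggest(box(fg,415,255,490,335)),.0075))
print("cantop",rect(cv2.convexHull(biggest(box((S<15)&(V>205),320,180,405,260))),.07))
cv2.imwrite("pics/s3.png",np.hstack([cv2.resize(s[170:320,240:480],(480,300)),cv2.resize(im[170:290,320:448],(320,300))]))
E
```

```text
clock: 31.43
tool_pos: [0.4198, 0.0528, 0.1449]
orientation: [0.574, 0.819, -0.001, -0.001]
contact_force: [-0.3, -0.3, -0.1]
gripper_width: 0.999
grasp_force: 0.0
t 31.43 pos [419.8  52.8 144.9] yaw 109.9 w 85.3 gf 0.0
turn 0.1 shift mm after turn [ -3.8   5.1 108.9] | now [ -3.8   5.  108.9] q6 1.2
rdtray [ 463.6 -295.1  126.6]
cantop [ 614.5 -113.    76.5   44.8  109.8]
```

View pics/s3.png

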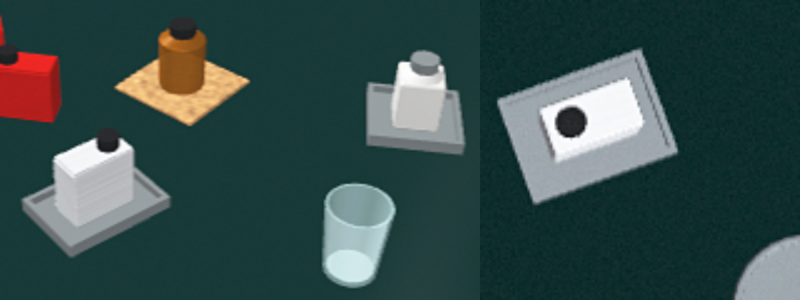

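The square bottle and the can stand upright, centred and aligned in their own trays. I'll pick up the round bottle now.

```bash
python3 -m jog '[[-0.004,0.005,0.01,0,0.0854],[0,0,0.02,0,0.0854],[0,0,0.02,0,0.0854],[0,0,0.02,0,0.0854],[0,0,0.02,0,0.0854],[0,0,0.01,0,0.0854],[0,0,0.006,0,0.0854],[0,0,0,0,0.0854],[0,0,0,0,0.07],[0,0,0,0,0.06]]'
python3 -m jog '[[0,0,0,0,0.05],[0,0,0,0,0.03],[0,0,0,0,0.03],[0,0,0,0,0.03],[0,0,0,0,0.03],[0,0,0,0,0.03],[0,0,0,0,0.03],[0,0,0,0,0.03],[0,0,0,0,0.03],[0,0,0,0,0.03]]' 50
python3 need.py 425.5 51 36 109.8
python3 -m jog '[[0,0,-0.005,0,0.03],[0,0,-0.01,0,0.03],[0,0,-0.015,0,0.03],[0,0,-0.02,0,0.03],[0,0,-0.02,0,0.03],[0,0,-0.02,0,0.03],[0,0,-0.015,0,0.03],[0,0,-0.01,0,0.03],[0,0,-0.005,0,0.03],[0,0,0,0,0.03]]'
python3 need.py 463.6 -295 38 109.8
```

```text
clock: 32.37
tool_pos: [0.4297, 0.0497, 0.0416]
orientation: [0.575, 0.818, 0.0, 0.001]
contact_force: [-2.1, -1.3, 4.1]
gripper_width: 0.748
grasp_force: 3.3
clock: 33.2
tool_pos: [0.4298, 0.0498, 0.042]
orientation: [0.575, 0.818, 0.001, 0.001]
contact_force: [-0.7, -0.9, 7.5]
gripper_width: 0.66
grasp_force: 54.1
t 33.2 pos [429.8  49.8  42. ] yaw 109.8 w 56.3 gf 54.1
turn 0.0 shift mm after turn [ 2.6 -3.6  6. ] | now [ 2.6 -3.6  6. ] q6 1.19
clock: 34.03
tool_pos: [0.4291, 0.05, 0.1619]
orientation: [0.575, 0.818, 0.001, 0.001]
contact_force: [-0.3, 0.2, -1.1]
gripper_width: 0.656
grasp_force: 53.6
t 34.03 pos [429.1  50.  161.9] yaw 109.8 w 56.0 gf 53.6
turn 0.0 shift mm after turn [-336.2  -84.7  124. ] | now [-336.2  -84.7  124. ] q6 1.19
```

```bash
python3 -m jog '[[-0.008,-0.002,0,0,0.03],[-0.016,-0.004,0,0,0.03],[-0.024,-0.006,0,0,0.03],[-0.028,-0.007,0,0,0.03],[-0.028,-0.007,0,0,0.03],[-0.028,-0.007,0,0,0.03],[-0.028,-0.007,0,0,0.03],[-0.028,-0.007,0,0,0.03],[-0.028,-0.007,0,0,0.03],[-0.028,-0.007,0,0,0.03]]'
python3 -m jog '[[-0.028,-0.007,0,0,0.03],[-0.024,-0.006,0,0,0.03],[-0.018,-0.005,0,0,0.03],[-0.014,-0.004,0,0,0.03],[-0.008,-0.002,0,0,0.03],[0,0,0.01,0,0.03],[0,0,0.015,0,0.03],[0,0,0.015,0,0.03],[0,0,0.015,0,0.03],[0,0,0.01,0,0.03]]'
python3 -m jog '[[0,0,0.01,0,0.03],[0,0,0.005,0,0.03],[0,0,0,0,0.03],[0,0,0,0,0.03],[0,0,0,0,0.03],[0,0,0,0,0.03],[0,0,0,0,0.03],[0,0,0,0,0.03],[0,0,0,0,0.03],[0,0,0,0,0.03]]'
python3 need.py 463.6 -295 42 109.8
```

```text
clock: 34.87
tool_pos: [0.4525, -0.2018, 0.1595]
orientation: [0.575, 0.818, -0.0, -0.001]
contact_force: [0.8, -0.5, -1.8]
gripper_width: 0.658
grasp_force: 53.6
clock: 35.7
tool_pos: [0.4612, -0.2928, 0.0935]
orientation: [0.574, 0.819, 0.0, -0.002]
contact_force: [-0.4, 0.9, -1.7]
gripper_width: 0.653
grasp_force: 53.6
clock: 36.53
tool_pos: [0.4625, -0.295, 0.0811]
orientation: [0.575, 0.818, -0.0, 0.0]
contact_force: [0.2, 0.7, -1.2]
gripper_width: 0.659
grasp_force: 53.6
t 36.53 pos [ 462.5 -295.    81.1] yaw 109.8 w 56.2 gf 53.6
turn 0.0 shift mm after turn [-0.3  1.1 39.1] | now [-0.3  1.1 39.1] q6 0.54
```

```bash
python3 -m jog '[[-0.002,0.001,0.01,0,0.03],[0,0,0.01,0,0.03],[0,0,0.008,0,0.03],[0,0,0.004,0,0.03],[0,0,0.003,0,0.03],[0,0,0.002,0,0.03],[0,0,0,0,0.03],[0,0,0,0,0.03],[0,0,0,0,0.03],[0,0,0,0,0.03]]'
python3 -m jog '[[0,0,0.001,0,0.03],[0,0,0.001,0,0.03],[0,0,0.001,0,0.03],[0,0,0,0,0.03],[0,0,0,0,0.03],[0,0,0,0,0.03],[0,0,0,0,0.03],[0,0,0,0,0.03],[0,0,0,0,0.03],[0,0,0,0,0.03]]'
```

```text
clock: 37.37
tool_pos: [0.4643, -0.2968, 0.0444]
orientation: [0.575, 0.818, -0.0, 0.001]
contact_force: [0.7, -0.4, -1.4]
gripper_width: 0.657
grasp_force: 53.6
clock: 38.2
tool_pos: [0.4642, -0.2967, 0.042]
orientation: [0.575, 0.818, -0.0, 0.001]
contact_force: [-2.3, 1.6, 5.9]
gripper_width: 0.66
grasp_force: 54.4
```

Contact. I'll release, rise, back off and check.

```bash
python3 -m jog '[[0,0,0,0,0.065],[0,0,0,0,0.08],[0,0,0,0,0.0854],[0,0,0,0,0.0854],[0,0,0,0,0.0854],[0,0,-0.02,0,0.0854],[0,0,-0.03,0,0.0854],[0,0,-0.03,0,0.0854],[0,0,-0.03,0,0.0854],[0,0,-0.02,0,0.0854]]'
python3 -m jog '[[0.02,0,-0.01,0,0.0854],[0.03,0,0,0,0.0854],[0.03,0,0,0,0.0854],[0.03,0,0,0,0.0854],[0.03,0,0,0,0.0854],[0.03,0,0,0,0.0854],[0.03,0,0,0,0.0854],[0.03,0,0,0,0.0854],[0.02,0,0,0,0.0854],[0,0,0,0,0.0854]]'
python3 - <<'E'
from h import *
im=ctrl.get_image("top")[:,:,::-1].copy();s=ctrl.get_image("scene")[:,:,::-1]
hsv=cv2.cvtColor(im,cv2.COLOR_BGR2HSV).astype(int);H,S,V=[hsv[...,i] for i in range(3)]
print("rcap vs tray 463.6 -295",circ(biggest(box(V<60,435,275,475,315)),.085))
m=box((S<18)&(V>205),145,205,205,270)
if m.any(): print("sq body vs 579.4 291 62.9",rect(cv2.convexHull(biggest(m)),.06))
print("can cap vs 616.7 -112",circ(biggest(box(V<60,335,205,360,235)),.085))
cv2.imwrite("pics/s4.png",np.hstack([s[100:340,110:510],im[100:340,120:500]]))
E
```

```text
clock: 39.03
tool_pos: [0.4648, -0.2971, 0.1739]
orientation: [0.575, 0.818, -0.0, 0.002]
contact_force: [-0.5, -0.9, -0.1]
gripper_width: 1.002
grasp_force: 0.0
clock: 39.87
tool_pos: [0.3769, -0.0582, 0.1806]
orientation: [0.573, 0.819, 0.0, -0.001]
contact_force: [-0.5, 0.4, -1.0]
gripper_width: 1.0
grasp_force: 0.0
rcap vs tray 463.6 -295 [ 464.3 -295.4   33.9]
sq body vs 579.4 291 62.9 [576.3 286.6  65.2  49.7  63.9]
can cap vs 616.7 -112 [611.  -94.8  23.3]
```

View pics/s4.png

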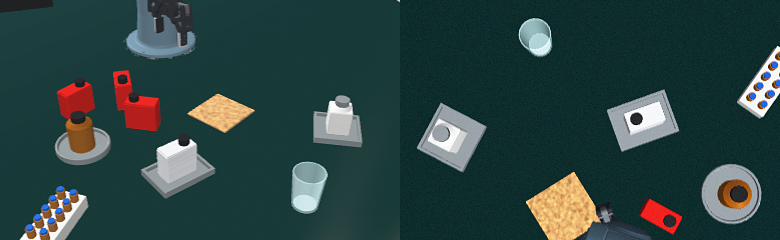

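Run:
```python
from h import *
im=ctrl.get_image("top")[:,:,::-1].copy()
hsv=cv2.cvtColor(im,cv2.COLOR_BGR2HSV).astype(int)
m=box((hsv[...,1]<18)&(hsv[...,2]>205),145,205,205,270).astype(np.uint8)
cs,h=cv2.findContours(m,cv2.RETR_CCOMP,cv2.CHAIN_APPROX_NONE)
for c,k in zip(cs,h[0]):
    if k[3]>=0 and cv2.contourArea(c)>60: print("cap",circ(c,.088))
print(cast("top",(161,232),.088)*1000)
```

```text
[582.67087723 290.0154014 ]
```

```bash
python3 -c "
from bench import ctrl
print(ctrl.sign_off())"
```

```text
the job is handed in; nothing more can be done
None
```

The job is handed in: by my last camera measurements all three stand upright in their own trays within about 4 mm of centre, the square bottle and can aligned within a few degrees, and the beaker and rack were never touched; no verdict came back.

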